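Release the ratchet stop on a shower shelf and push it home

ROBOT

A 7-joint arm with a two-finger parallel gripper is mounted at the origin on the work surface. World frame = base frame: x ahead of the robot, y to its left, z up, the work surface at z = 0. Lengths are in m, angles in rad, forces in N, time in s.
With the tool pointing down it reaches from about 0.425 to 0.925 m from the base axis. Payload 6.8 kg.
Tool frame: the origin (TCP) lies on the front face of the gripper's body, between the roots of the fingers; the fingertips stand 73 mm ahead of it and the grasp point (between the pads) lies 54 mm ahead of it (env.nose_length is the distance from the TCP to the fingertips, in m); z points along the fingers, y is the line along which they close (so a half turn about z gives the same grasp; the last joint's range is limited). The gripper opens to 85 mm and grips with 20 to 120 N. Pads are 22 mm wide; open, the fingers measure 114 mm over their backs; the gripper's body (76 mm by 85 mm) begins 54 mm behind the grasp point. The pads swing forward as they close: fully open they stand 13 mm farther back than shut.
Start: joints at [-1.287, 0.477, 0.022, 1.555, -0.011, 1.109, -0.083], TCP at [0.258, 0.624, 0.304] pointing down, gripper open.
Joint ranges: [-2.96, 2.96], [-0.34, 2.1], [-1.41, 1.46], [0.24, 2.44], [-1.37, 4.51], [0.17, 1.92], [-2.96, 2.96]. Speed limits (rad/s): [2.39, 2.39, 3.14, 3.14, 3.14, 3.14, 3.14].

INTERFACE

Orientations are given as a unit quaternion [w, x, y, z].
In Python, from cell import env, kin, camera, calibration, job gives the robot as it stands. The module is installed in compiled form; this text tells all that it offers. Calls block until the motion is done:
- env.reach(position, orientation): joint-space move of the TCP to a pose.
- env.movel(position, velocity=0.15, rot=None, stop_force=None): straight line of the TCP; rot=None keeps the orientation; velocity is the mean speed in m/s. With stop_force (N) it stops when the force on the tool has changed by that much, and returns True; else False.
- env.goto_joints(angles): joint-space move.
- env.grip(opening, f_grip=None): finger opening in m; f_grip is the grip in N (None keeps the last); returns when the fingers have stopped.
- env.dwell(seconds).
- kin.inverse_kinematics(position, orientation): joint angles nearest the present ones, or None.
- env.get_state(): the state.
- camera(name): name is "scene" or "top" or "wrist"; returns (picture, depth): 480x640x3 uint8, blue, green, red; 480x640 float32, m along the optical axis (not along the pixel's ray), 0 where there is no reading.
- calibration(name): a dict with "fx", "fy", "cx", "cy" (pixels), "k1" (the pictures are not rectified: a ray, as slopes to the right and down, at radius r is drawn at 1 + k1 r^2 times it, then the intrinsics apply), "rvec" (rotation vector, rad) and "tvec" (3), from world to camera coordinates, as OpenCV has them. Camera axes: x right, y down, z forward; pixel columns grow to the right and rows downward; lengths in m; the calibration is good to about 2 mm. A picture is of the moment at which its call begins: read the wrist's pose just before it. calibration takes no time and is no camera call; for the wrist camera it gives the pose at the moment of the call.
A pose or a line that the arm cannot do raises env.PlanningError and nothing moves.
- job.job_done(): hands the job in; it is judged then, once.
The state is a dict: "time": time; "qpos": joint angles; "joint_velocities": joint speeds; "joint_torque": joint torques, N m; "tcp_pos": TCP position; "orientation": TCP orientation; "force": force on the tool from outside, world axes, zero at the start; "torque": the same for the moment, N m; "opening": finger opening in m; "gripper_force": force on a finger pad.
Only numpy, scipy, OpenCV 4.12 (cv2) and the standard library are available. Lean on these libraries where they do the work, as an engineer would, in place of code of your own. Each camera call takes 0.05 s, during which the arm holds its last target. There are 200 camera calls.

TASK

Open up the shower shelf: with the fingertips press down the ribbed release pad on the sliding stop and, keeping it down, push the stop back along its toothed bar, away from the bottle and the pill box, until it is fully home against the block at the end of the bar; then let the pad spring up and come away. Do not force the mechanism (with the pad up, the ratchet holds the stop), and leave everything else on and around the shelf as it stands.

Things in the scene. Friction and masses are not known exactly. Their poses are not given: they have to be found in the camera images.
- shelf: White acrylic shelf, fixed to the bench, 240 mm deep (its x) by 660 mm long (its y). Origin: centre of its footprint at bench height; x points to the low back upstand, away from the robot, y along its length, z up. Floor at z = 30 mm, end walls to 90 mm. A steel bar 16 mm wide, saw teeth on top (z = 60 mm), runs along y at x = -85 mm; a grey block at each end.
- stop (a joint): Position of the sliding stop along the bar, m; grows as it is pushed back toward the shelf's +y end. The plate's +y face is at shelf y = -0.084 + value. 0.250 is fully home: housing against the end block. Sliding friction about 2 N. The ratchet blocks motion to +y (after up to 8 mm of play) unless the release is down. Bottle, mirror and pill box stand on the plate's -y side.
- release (a joint): How far the release pad is pressed, m: 0 up, 0.010 fully down. A spring pushes it up: about 2 N at the start of the press, 5 N fully down. Untouched, it may stand up to 0.005 down where the pawl rides on a tooth. The ratchet is free from about 0.006 on, and locks again when the pad springs up.
- release_pad (a point): Centre of the top of the release pad: dark ribbed rubber, 44 mm (shelf x) by 46 mm (shelf y), at shelf z = 84 mm when up; moves with the pad. It is the floor of a thumb recess 54 mm long in y, open at both x sides, between plate (-y side) and housing (+y side), rising 31 and 20 mm above the raised pad.
- stop_wall (a point): On the upright face of the stop's grey housing that looks to shelf -y, toward the pad: the face to push, 52 mm wide, shelf z = 65 to 104 mm; this point is at z = 94 mm, 27 mm from the pad's centre. Housing 38 mm long in y. The stop's white plate, 8 mm thick, lies 54 mm from it on the -y side and spans the shelf (x = -113 to 105 mm, z = 33 to 115 mm).
- bar_end (a point): Middle of the top of the grey end block (34 x 24 mm, top at shelf z = 72 mm) at the +y end of the bar; its -y face, 12 mm from here, is where the stop's housing comes home.
- bin_edge (a point): Middle of the outer (robot-side) top edge of the white tilt-out bin, 360 mm long, 60 mm deep, 46 mm high, hinged along the shelf's lip. Leave alone.
- bottle: Capped lilac bottle, 54 mm across, 135 mm tall, standing on the shelf; origin under its centre. Leave alone.
- pill_box: Clear plastic pill box, 120 x 40 x 24 mm, on the shelf; origin under its centre. Leave alone.
- mirror: Round steel mini mirror on a foot, 68 mm across, 82 mm tall; origin under its foot. Leave alone.
- brush: Bamboo foot brush lying bristles down, 150 x 50 x 34 mm; origin under its centre. Leave alone.
- scoop: Blue plastic scoop, 122 x 48 x 34 mm, on the shelf; origin under the back wall of its cup. Leave alone.
- tumbler: White tumbler, 72 mm across, 95 mm tall, on the bench; origin under its centre. Leave alone.

How it is judged:
By the outcome, as a careful person would: the job done as asked, in the order asked, and still so for the second after the job is handed in, with the robot touching nothing.
It also fails if it takes over 38 s, if anything falls off the work surface, if the arm or the gripper's body presses on something with over 40 N, if the wrist force passes 120 N, or if a joint passes its speed limit or range.

## Working session

There is one attempt and no reset: what is moved stays moved. The work goes in short steps, each a Python script; the robot and the scene stay as the last script left them, time stands still between calls to the robot, and variables do not carry over. Pictures are saved under pics/ and viewed, at most 10 in all, crops included, and the job is handed in when it is done.

```bash
mkdir -p pics; cat > h.py <<'E'
import numpy as np, cv2
from cell import env, kin, camera, calibration, job
def K(c): return np.array([[c["fx"],0,c["cx"]],[0,c["fy"],c["cy"]],[0,0,1.]])
def ray(c,u,v):
    x,y=(u-c["cx"])/c["fx"],(v-c["cy"])/c["fy"]; rd=np.hypot(x,y); r=rd
    for _ in range(20): r=rd/(1+c["k1"]*r*r)
    s=r/rd if rd>0 else 1
    return np.array([x*s,y*s,1.])
def world(c,u,v,d=None,z=None):
    R=cv2.Rodrigues(np.array(c["rvec"],float))[0]; t=np.array(c["tvec"],float).ravel()
    o=-R.T@t; w=R.T@ray(c,u,v)
    return o+w*(d if z is None else (z-o[2])/w[2])
E
python3 - <<'E'
from h import *
for n in("scene","top"):
    p,d=camera(n); cv2.imwrite(f"pics/{n}0.png",p); np.save(f"{n}_d.npy",d); print(n,calibration(n))
print(env.get_state())
E
```

```text
scene {'fx': 568.6926981716072, 'fy': 568.6926981716072, 'cx': 320.0018616466214, 'cy': 244.34826018522284, 'k1': -0.007271425552958958, 'rvec': array([ 0.90474911,  2.69259313, -0.78324733]), 'tvec': array([ 0.38218645, -0.29843106,  1.38978445])}
top {'fx': 466.8491725263026, 'fy': 466.8491725263026, 'cx': 329.5821082031941, 'cy': 237.71914024907795, 'k1': -0.08896908058419123, 'rvec': array([ 2.19974743, -2.18830901,  0.09495009]), 'tvec': array([0.07160908, 0.53598064, 1.03872313])}
{'time': 0.1, 'qpos': array([-1.28712715,  0.47770479,  0.02236146,  1.556358  , -0.01152437,
        1.10930453, -0.08313313]), 'joint_velocities': array([ 0.00024811, -0.00121484,  0.00151873, -0.00221644,  0.00101738,
       -0.00198794, -0.00174834]), 'joint_torque': array([ 3.84276427e-03, -5.97763896e+01,  1.61329251e+00, -2.81955814e+01,
        1.28073490e-02,  5.06166150e-03,  2.04601008e-05]), 'tcp_pos': array([0.25757883, 0.62346755, 0.30302939]), 'orientation': array([-1.07760844e-04,  1.94654196e-01,  9.80871585e-01, -8.16163359e-04]), 'force': array([ 0.60663218, -0.435947  ,  0.06223205]), 'torque': array([-0.02097526,  0.0424813 ,  0.01963733]), 'gripper_force': 0.0, 'opening': 0.0855817883867083}
```

View pics/top0.png

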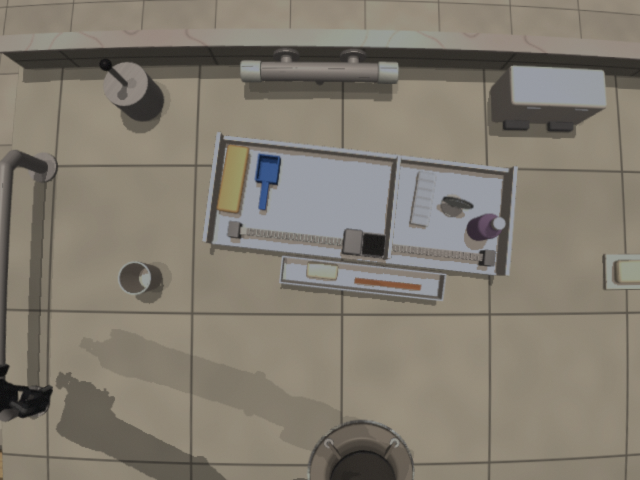

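View pics/scene0.png

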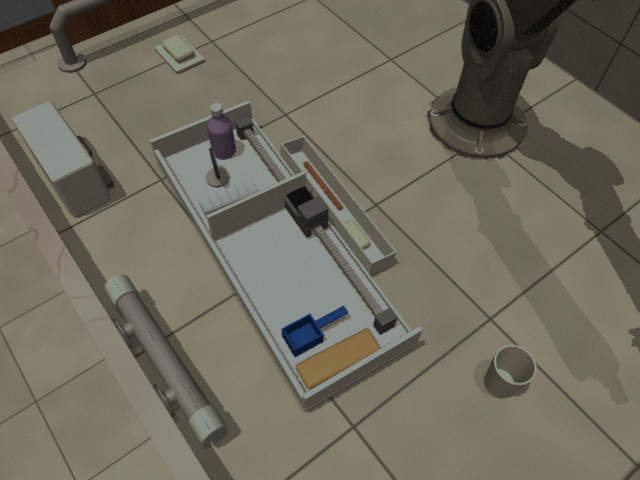

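The top view shows the pad at about (373,245), the housing at (353,242), the +y end block at (235,230) and the -y block at (487,258). I'll measure these more closely in an enlarged crop.

```bash
python3 - <<'E'
from h import *
p=cv2.imread("pics/top0.png"); d=np.load("top_d.npy"); c=calibration("top")
cv2.imwrite("pics/crop.png",cv2.resize(p[200:280,215:395],None,fx=4.4,fy=4.4,interpolation=cv2.INTER_CUBIC))
for n,u,v in(("pad",373,245),("hous",353,242),("endP",235,230),("endN",487,258)):
    print(n,world(c,u,v,d=np.median(d[v-2:v+3,u-2:u+3])).round(4))
E
```

```text
pad [ 0.5161 -0.0169  0.0832]
hous [0.5209 0.0271 0.1042]
endP [0.5473 0.2788 0.0722]
endN [ 0.4896 -0.2675  0.0721]
```

View pics/crop.png

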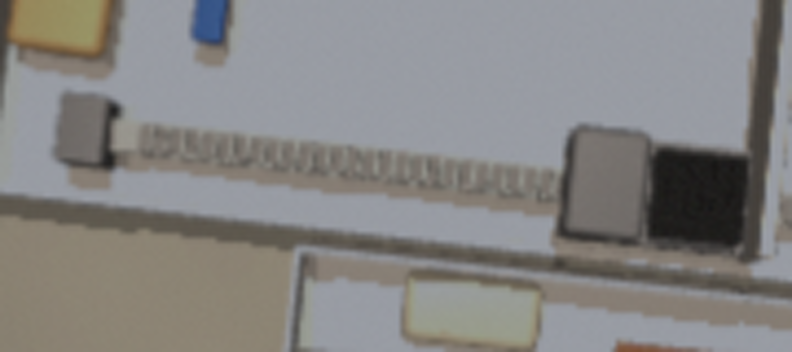

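```bash
cat >> h.py <<'E'
U=np.array([0.105,0.9945,0]); PAD=np.array([0.5161,-0.018,0.084]); N=env.nose_length
def ori(deg): a=np.radians(deg); return np.array([0,np.cos(a),np.sin(a),0])
E
python3 - <<'E'
from h import *
print(N)
for f in (42,132,-48,-138):
  for s in(0,.24):
    q=kin.inverse_kinematics(PAD+U*s+[0,0,N-.008],ori(f)); print(f,s,None if q is None else np.round(q,2))
q=ori(42)
env.grip(0.0)
env.reach(PAD+[0,0,N+.10],q)
s=env.get_state(); print(s["time"],s["opening"],s["tcp_pos"],s["qpos"].round(2))
p,d=camera("wrist"); cv2.imwrite("pics/w1.png",p)
p,d=camera("scene"); cv2.imwrite("pics/s1.png",cv2.resize(p[60:300,150:470],None,fx=2.4,fy=2.4))
E
```

```text
0.0726
42 0 [-0.49  0.48  0.51  2.09 -0.37  0.66  0.16]
42 0.24 [-0.8   0.55  0.41  1.92 -0.32  0.73 -0.32]
132 0 [-0.08  0.43 -0.01  2.06  0.01  0.65  2.94]
132 0.24 [-0.32  0.53 -0.23  1.89  0.17  0.74  2.39]
-48 0 [-0.08  0.43 -0.01  2.06  0.01  0.65  2.94]
-48 0.24 [-0.32  0.53 -0.23  1.89  0.17  0.74  2.39]
-138 0 [-0.49  0.48  0.51  2.09 -0.37  0.66  0.16]
-138 0.24 [-0.8   0.55  0.41  1.92 -0.32  0.73 -0.32]
3.325 -4.22880678063782e-05 [ 0.51642405 -0.01678132  0.25656559] [-0.62  0.31  0.65  2.01 -0.24  0.89  0.06]
```

View pics/s1.png

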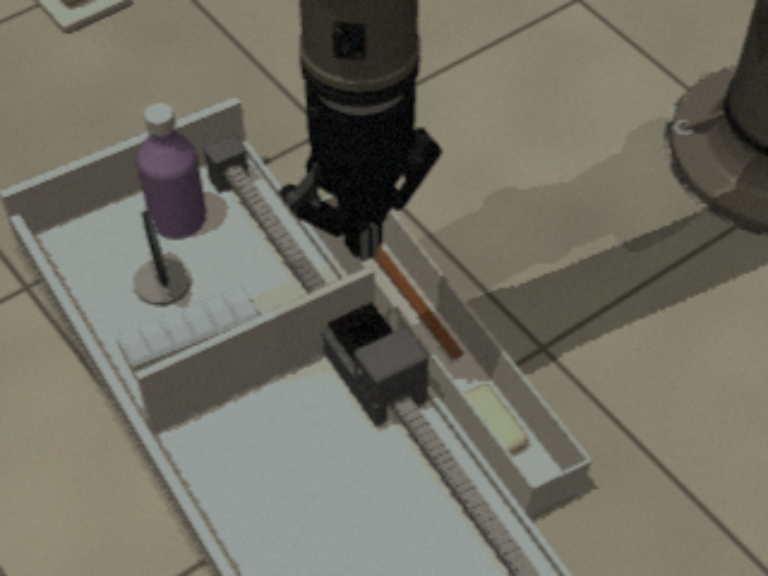

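View pics/w1.png

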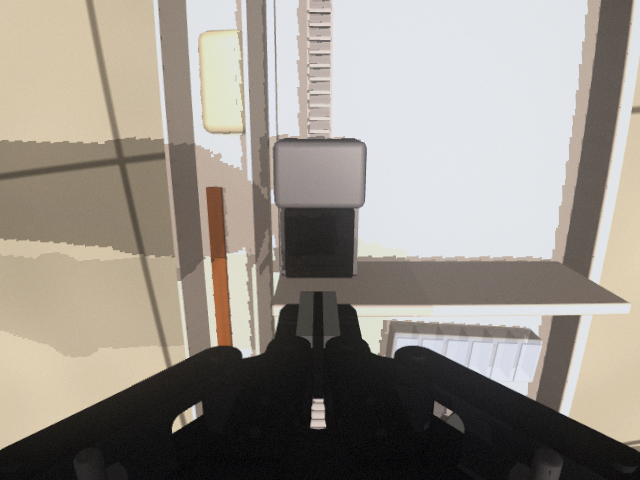

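Both pictures show the fingers above the recess and square to it. In the wrist view the pad is at (320,242) and the housing at (320,173). Next I press the pad.

```bash
python3 - <<'E'
from h import *
c=calibration("wrist"); print("pad(wrist)",world(c,320,242,z=.084).round(4),"housface",world(c,320,208,z=.104).round(4))
T=PAD+U*.004
env.movel(T+[0,0,N+.012],velocity=.1)
s=env.get_state(); print(s["time"],s["tcp_pos"],s["force"].round(1))
hit=env.movel(T+[0,0,N-.012],velocity=.02,stop_force=8)
s=env.get_state(); print(hit,s["time"],s["tcp_pos"]-T-[0,0,N],s["force"].round(1),s["torque"].round(2))
p,d=camera("wrist"); cv2.imwrite("pics/w2.png",p)
E
```

```text
pad(wrist) [ 0.5173 -0.0168  0.084 ] housface [0.5197 0.0088 0.104 ]
4.4583 [ 0.51691458 -0.01415855  0.16907966] [-0.1 -0.4  0.2]
True 5.4833 [ 4.95042472e-06 -3.65673168e-05 -9.92514452e-03] [-1.1 -0.4  6.1] [ 0.05  0.27 -0.02]
```

View pics/w2.png

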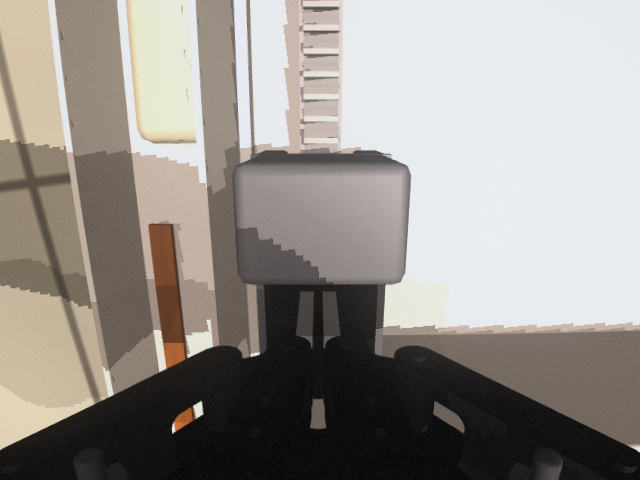

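The pad is fully down (9.9 mm at the tip). The fingers are centred on the pad at (318,315) and clear of the housing face. Now I slide, holding the height.

```bash
python3 - <<'E'
from h import *
def rep(m):
    s=env.get_state(); e=s["tcp_pos"]-PAD-[0,0,N]; print(m,round(s["time"],2),"along",round(e@U,4),"z",round(e[2],4),"lat",round(e[0]*U[1]-e[1]*U[0],4),s["force"].round(1))
B=PAD+[0,0,N-.0098]
for a,v,f in((.022,.03,15),(.06,.05,15),(.222,.08,15)):
    h=env.movel(B+U*a,velocity=v,stop_force=f); rep(h)
    if h: break
else:
    h=env.movel(B+U*.256,velocity=.02,stop_force=12); rep(h)
p,d=camera("top"); cv2.imwrite("pics/t3.png",cv2.resize(p[170:290,200:400],None,fx=4,fy=4,interpolation=cv2.INTER_CUBIC))
E
```

```text
False 6.28 along 0.0219 z -0.0097 lat 0.0001 [-1.3 -0.3  5.7]
False 7.19 along 0.0602 z -0.0097 lat 0.0001 [-2.1 -0.5  5.1]
False 9.37 along 0.2217 z -0.0097 lat 0.0 [-2.3 -0.5  5.4]
True 10.48 along 0.2418 z -0.0096 lat 0.0007 [-0.4  0.1  4.5]
```

View pics/t3.png

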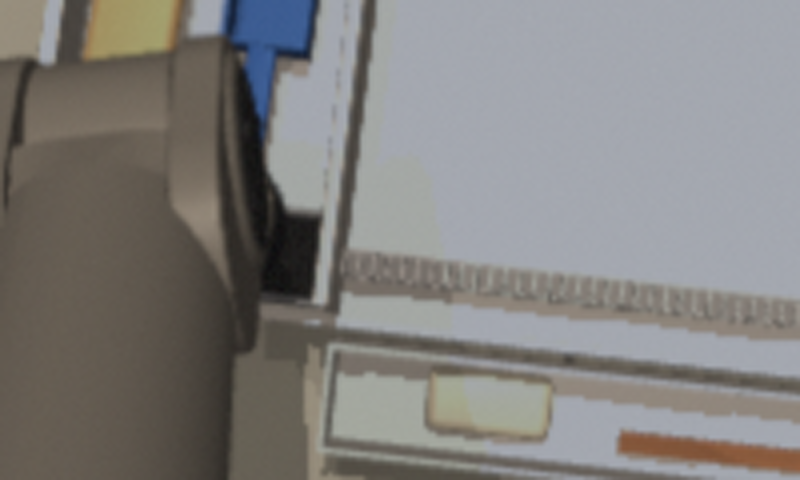

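The stop has travelled with the hand, and the plate (x≈330 in the crop) is clear of the scoop (right edge at x≈315). The arm hides the housing, so I check the gap to the block with the wrist camera before letting go.

```bash
python3 - <<'E'
from h import *
p,d=camera("wrist"); cv2.imwrite("pics/w4.png",p)
E
```

```text
(no output)
```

View pics/w4.png

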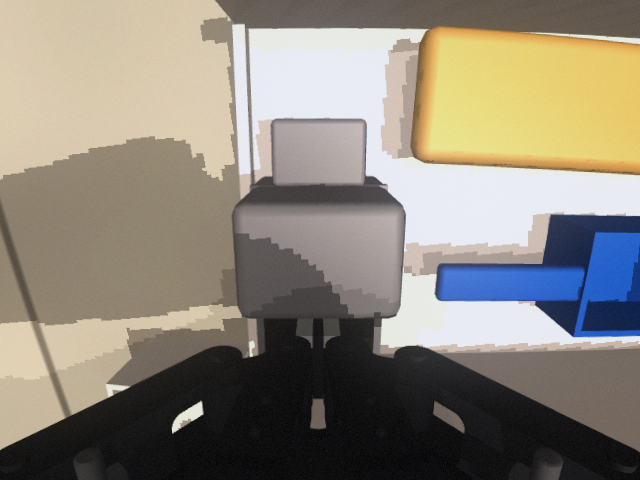

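The housing's back face meets the end block at row 185 with no gap, and the brush and scoop are clear. Now I lift straight up.

```bash
python3 - <<'E'
from h import *
p0=np.array(env.get_state()["tcp_pos"])
env.movel(p0+[0,0,.016],velocity=.04); print(env.get_state()["force"].round(1))
env.movel(p0+[0,0,.15],velocity=.12)
p,d=camera("wrist"); cv2.imwrite("pics/w5.png",p); c=calibration("wrist")
env.reach(p0+[-.02,.12,.22],env.get_state()["orientation"])
env.goto_joints([-1.287,0.477,0.022,1.555,-0.011,1.109,-0.083])
print(env.get_state()["time"])
p,d=camera("top"); cv2.imwrite("pics/t5.png",cv2.resize(p[120:310,110:540],None,fx=1.86,fy=1.86,interpolation=cv2.INTER_CUBIC))
c=calibration("top"); np.save("t5d.npy",d)
# pad height: patch at expected home pad location
R=cv2.Rodrigues(np.array(c["rvec"]))[0]
q=R@(PAD+U*.2225)+c["tvec"]; u,v=(c["fx"]*q[0]/q[2]+c["cx"],c["fy"]*q[1]/q[2]+c["cy"]); u,v=int(u),int(v)
print(u,v,world(c,u,v,d=np.median(d[v-2:v+3,u-2:u+3])))
E
```

```text
[ 0.3 -0.9  0.1]
14.5333
269 233 [0.54025953 0.20408247 0.08435593]
```

View pics/t5.png

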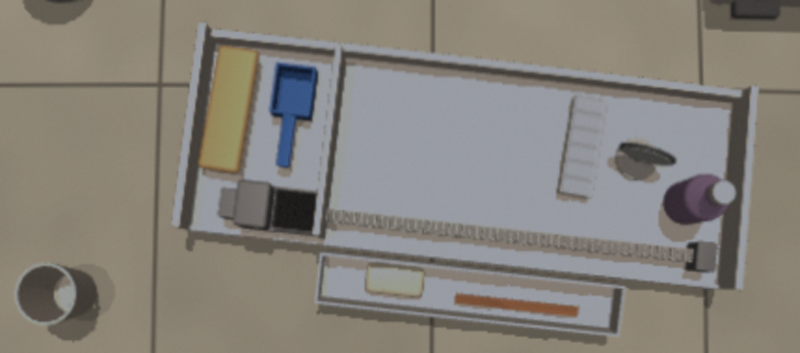

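View pics/w5.png

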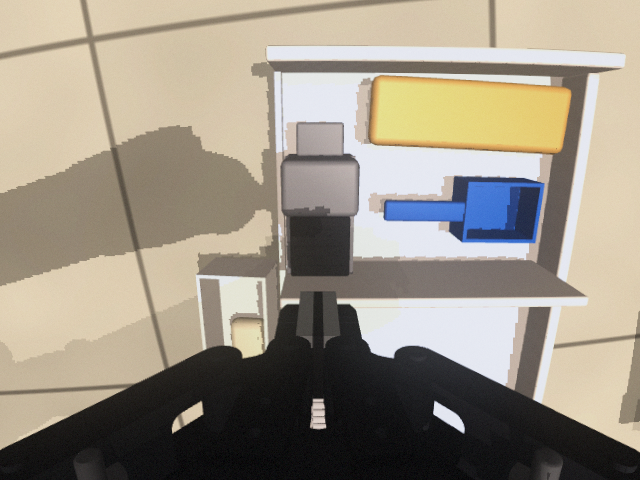

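The stop is home: the housing at (253,205) meets the block at (228,203). The pad is back up at z = 84 mm and nothing else has moved, so I hand in.

```bash
python3 -c "
from h import *
print(job.job_done())"
```

```text
the job is handed in; nothing more can be done
None
```

I handed the job in at about 14.5 s on the robot's clock: the stop is fully home against the end block, the pad has sprung back up, the arm is clear, and nothing else on the shelf moved that I could see.

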